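# Cull the bent bracket, raise the work lamp to its second stop and hold it

## Task

Get the welding plate ready for tacking: one of the four angle brackets on it has its leg bent open, so put that one in the scrap tray and let go of it, leaving the three good ones and everything else where they are. Then raise the work lamp: pinch the bar grip on top of its mast so that the release button in the middle of its side goes in, and pull the mast straight up past the first stop to its second, top stop. Finish while holding: keep the lamp fully up there in your grip with the button still squeezed in, so that it can be brought down again at a word.

Things in the scene. Friction and masses are not known exactly. Their poses are not given: they have to be found in the camera images.
- bent_leg (a point): middle of the leg of the BENT steel angle bracket, 24 mm above the plate, 11 mm to own -x of the bend. The leg (50 mm long, 36 mm wide along own y, 5 mm thick) leans outwards, to -x, away from the foot, 32 degrees from upright. The flat foot, 60 x 36 x 5 mm, lies on the plate and runs from the bend to own +x; z up. About 160 g. The leg can be pinched across its 36 mm width
- bent_foot (a point): middle of the flat foot of the bent bracket, inside its 5 mm thickness, 30 mm to own +x of the bend, 2.5 mm above the plate
- tray: scrap tray of grey sheet steel, open on top, fixed to the bench; 210 mm along its x, 160 mm along its y, walls 4 mm thick and 40 mm high, floor 4 mm thick. Origin: centre of the underside, on the bench
- plate: welding plate, dark steel, 360 mm (its x) by 320 mm (its y), 10 mm thick, fixed flat on the bench. Origin: centre of the underside
- lamp: cordless work lamp fixed to the bench: black base 130 x 130 x 48 mm; upright square telescoping mast with a black collar 40 mm square at 139 to 161 mm; lamp panel 140 mm wide on the lit side (own -x), its top at 178 mm with the mast down, reaching 80 mm out from the mast; bar grip on top. Origin: centre of the underside, on the mast's axis; z up. Mast down, it is 244 mm tall
- lamp_grip (a point): centre of the black bar grip on top of the lamp's mast, moving with it, 227 mm above the bench with the mast down. 100 mm long along own y, 30 mm thick along x, 34 mm tall. Grey release button 44 mm long (y), 20 mm tall, in the middle of its +x side (away from the lamp panel), 6 mm proud: 36 mm over both. Pinching the grip across its thickness, a finger on the button, pushes it in
- lamp_mast (a joint): lift of the mast with panel and grip, m: 0 = down (start), 0.050 = first stop, 0.100 = second and top stop, its rigid end. A spring pin locks it at 0 and at either stop while the button is out. With the button in it slides freely, also past the first stop; lifting takes about 7 N; let go, it sinks until the pin drops in
- lamp_button (a joint): how far the release button is pressed, m: 0 = out, 0.005 = fully in; the spring takes 2 N at first and 6 N fully in; the mast is free from 0.004
- good1_leg (a point): middle of the leg of a good bracket, same make as the bent one but its leg stands upright, square to the foot, and is 53 mm high in all; 28 mm above the plate; own +x along the foot, y along the 36 mm width
- good2_leg (a point): middle of the leg of a good bracket, same make as the bent one but its leg stands upright, square to the foot, and is 53 mm high in all; 28 mm above the plate; own +x along the foot, y along the 36 mm width
- good3_leg (a point): middle of the leg of a good bracket, same make as the bent one but its leg stands upright, square to the foot, and is 53 mm high in all; 28 mm above the plate; own +x along the foot, y along the 36 mm width
- bung: bystander: plain steel ring 26 mm wide, 22 mm high, on the plate among the brackets; origin: centre of underside
- magnet: bystander: blue welding magnet block 34 x 85 x 36 mm with a loop handle up to 69 mm, at the far end of the plate; origin: centre of underside
- hammer: bystander: hammer 270 mm long lying on the bench beyond the plate
- wirebrush: bystander: brush 220 mm long lying on the bench beyond the plate
- spanner: bystander: spanner 190 mm long lying on the bench near the robot
- spray: bystander: aluminium spray can, 64 mm across, 180 mm tall, behind the lamp; origin: centre of underside
- block: bystander: dark steel block 90 x 60 x 50 mm on the bench near the robot; origin: centre of underside
Things that resemble listed ones, but are neither listed nor needed, are in the scene too. Leave any brown, orange or red look-alike of the part that bears bent_leg alone.

How it is judged:
By the outcome, as a careful person would: the job done as asked, in the order asked, and still so for the second after the job is handed in, while the arm keeps its last pose, push and grip.
It also fails if it takes over 51 s, if anything falls off the work surface, if the arm or the gripper's body presses on something with over 40 N, if the wrist force passes 120 N, or if a joint passes its speed limit or range.

## Robot

A 7-joint arm with a two-finger parallel gripper is mounted at the origin on the work surface. World frame = base frame: x ahead of the robot, y to its left, z up, the work surface at z = 0. Lengths are in m, angles in rad, forces in N, time in s.
With the tool pointing down it reaches from about 0.425 to 0.875 m from the base axis. Payload 8.4 kg.
Tool frame: the origin (TCP) lies on the mounting face of the last link; the fingertips stand 173 mm ahead of it and the grasp point (between the pads) lies 155 mm ahead of it; z points along the fingers, y is the direction in which the jaws open and shut (so a half turn about z gives the same grasp; the last joint's range is limited). The gripper opens to 85 mm and grips with 20 to 120 N. Pads are 22 mm wide; open, the fingers measure 114 mm over their backs; the gripper's body (76 mm by 85 mm) begins 54 mm behind the grasp point. The pads swing forward as they close: fully open they stand 13 mm farther back than shut.
Start: joints at [-1.38, 0.333, 0.04, 1.465, -0.013, 1.343, -0.059], TCP at [0.186, 0.623, 0.405] pointing down, gripper open.
Joint ranges: [-2.58, 2.58], [-0.38, 2.09], [-1.3, 1.39], [0.25, 2.4], [-1.5, 4.64], [0.08, 2.09], [-2.65, 2.65]. Speed limits (rad/s): [2.22, 2.22, 2.79, 2.79, 3.14, 3.14, 3.14].

## Interface

Orientations are given as a unit quaternion [w, x, y, z].
In Python, from workcell import arm, get_image, close_job, recognise, cut_out gives the robot as it stands.
- The arm moves only by the shell command python3 -m crank 'ROWS' [FORCE]. ROWS is JSON, a list of rows, each an object of numbers: "fingers": the finger opening in cm, from 0 to 8.54; "dx", "dy", "dz": the shift along the tool's x, y, z in cm; "ax", "ay", "az": the turn, a rotation vector about the tool's x, y, z in rad. A call has exactly 8 rows; each row shifts and turns the commanded pose from where the row before left it, along the tool's axes as they then stand; what a row does not reach is not made up. A row lasts 1/12 s, in which the tool goes at most 41.7 mm and 7.16 degrees, less where a joint would pass 70% of its speed; a pose out of reach is approached as far as the arm can. A call is refused whole if a number of a shift passes 4.17 or a number of a turn 0.125, either way. A call with a gripper value outside its range is refused whole. The fingers move at their own pace and stop on an object; FORCE is the grip in N (left out, the last holds). Time passes only in rows, so rows that do not move let the fingers close, or fill a call up. It gives the time, the measured TCP pose, the force and the opening at its end, in the units of the state.
- arm.read_state(): the state, without advancing time (a new reading comes with each control period).
- get_image(name): name is "scene" or "top"; returns a dict with "img" (384x512x3 uint8, red, green, blue), "z_map" (384x512 float32, m along the optical axis (not along the pixel's ray), 0 where there is no reading), "fx", "fy", "cx", "cy" (pixels), "eye" and "orientation" of the camera in the world. Camera axes: x right, y down, z forward; pixel columns grow to the right and rows downward; lengths in m; the calibration is good to about 2 mm. A picture is of the moment at which its call begins.
- close_job(): hands the job in, once; it reports no verdict.
Trained networks look in a picture, given as the dict that the camera call returned (one of the last four; its "shot" number tells which), for a name from the list of things; names that differ only in an ending like _2 or _b are one class to them, and where a whole thing is asked for, a point or a joint stands for the part that bears it (a point fixed in the world has none). Each returns a list of dicts, best first, with "confidence" (0 to 1); they miss things now and then, are a little off and sometimes report something else, mostly with a low value. They report only what shows in the picture. A call takes as long as a camera call. They do not tell look-alikes from the thing itself.
- recognise(picture, query): "box" ([left, top, right, bottom] in pixels, round what is visible of it).
- cut_out(picture, query): "mask" (384x512 bool, what is visible of it) and "box" ([left, top, right, bottom] in pixels, round what is visible of it).
The state is a dict: "clock": time; "qpos": joint angles; "qd": joint speeds; "tau": joint torques, N m; "tool_pos": TCP position; "ee_rot": TCP orientation; "wrist_force": force on the tool from outside, world axes, zero at the start; "moment": the same for the moment, N m; "grip_width": finger opening in m.
Only numpy, scipy, OpenCV 4.12 (cv2) and the standard library are available. Lean on these libraries where they do the work, as an engineer would, in place of code of your own. Each camera call takes 0.05 s, during which the arm holds its last target.

## Working session

There is one attempt and no reset: what is moved stays moved. The work goes in short steps, Python scripts to look and compute and a shell command to move; the robot and the scene stay as the last step left them, time stands still between calls to the robot, and variables do not carry over. Pictures are saved under pics/ and viewed, and the job is handed in when it is done.

```bash
ls; mkdir -p pics
cat > h.py <<'E'
import numpy as np, cv2
from scipy.spatial.transform import Rotation as R
from workcell import arm, get_image, close_job, recognise, cut_out
def rot(q): return R.from_quat([q[1],q[2],q[3],q[0]]).as_matrix()
def cloud(p):
    z=p["z_map"]; v,u=np.mgrid[:384,:512]
    c=np.stack([(u-p["cx"])/p["fx"]*z,(v-p["cy"])/p["fy"]*z,z],-1)
    w=c@rot(p["orientation"]).T+np.array(p["eye"]); w[z==0]=np.nan
    return w
def save(n,im,s=1.5): cv2.imwrite(n,cv2.resize(im[...,::-1],None,fx=s,fy=s,interpolation=cv2.INTER_CUBIC))
E
python3 - <<'E'
from h import *
for n in("scene","top"):
    p=get_image(n); save(f"pics/{n}0.png",p["img"]); print(n,p["eye"],p["orientation"],p["fx"])
    np.savez(f"{n}0.npz",w=cloud(p),img=p["img"])
    for q in ("bent_leg","tray","lamp","lamp_grip","lamp_button","good1_leg","block","bung"):
        print(q,[(np.round(r["box"]).tolist(),round(r["confidence"],2)) for r in recognise(p,q)])
print(arm.read_state())
E
```

```text
pics
scene [0.92967939 0.71148198 1.32077516] [-0.07983926  0.24213592  0.92789401 -0.27204519] 496.5964648354371
bent_leg [([304.0, 183.0, 328.0, 212.0], 0.87), ([182.0, 173.0, 211.0, 208.0], 0.63), ([265.0, 96.0, 290.0, 119.0], 0.57), ([117.0, 164.0, 134.0, 176.0], 0.48)]
tray [([176.0, 87.0, 250.0, 151.0], 0.79)]
lamp [([298.0, 235.0, 365.0, 320.0], 0.73)]
lamp_grip [([304.0, 239.0, 358.0, 307.0], 0.62)]
lamp_button []
good1_leg [([212.0, 222.0, 235.0, 250.0], 0.71)]
block [([312.0, 206.0, 352.0, 242.0], 0.78)]
bung [([186.0, 179.0, 212.0, 206.0], 0.41), ([222.0, 201.0, 229.0, 212.0], 0.38)]
top [0.400586   0.06698787 1.12687784] [ 0.04848984 -0.69960106  0.71118404 -0.04923772] 357.64761469201443
bent_leg [([295.0, 147.0, 313.0, 174.0], 0.74), ([351.0, 279.0, 389.0, 300.0], 0.73), ([350.0, 103.0, 370.0, 118.0], 0.69), ([221.0, 114.0, 332.0, 230.0], 0.59), ([231.0, 249.0, 257.0, 280.0], 0.58)]
tray [([353.0, 178.0, 429.0, 257.0], 0.81), ([74.0, 162.0, 117.0, 192.0], 0.61)]
lamp [([112.0, 187.0, 184.0, 251.0], 0.68)]
lamp_grip [([112.0, 187.0, 168.0, 227.0], 0.96), ([285.0, 248.0, 
[... 331 characters left out ...]
: 0.9, 'qpos': array([-1.38016916,  0.33317706,  0.03990915,  1.46542254, -0.01339089,
        1.34332462, -0.05850652]), 'qd': array([-9.79943510e-04,  9.05582806e-04, -1.14374835e-03,  4.40727800e-05,
       -1.26486271e-03, -1.47205856e-03,  5.10475260e-04]), 'tau': array([-3.43584798e-04, -6.58288980e+01,  1.36258218e+00, -4.05824339e+01,
        1.66031759e-02,  2.75865110e-03, -1.25211611e-05]), 'tool_pos': array([0.18577173, 0.62285082, 0.40471181]), 'ee_rot': array([-1.16409269e-06,  1.44428696e-01,  9.89515210e-01, -3.28895299e-05]), 'wrist_force': array([0.24163297, 0.16372091, 0.34108916]), 'moment': array([-0.05305991, -0.02042439, -0.07261022]), 'grip_width': 0.0855135105514303}
```

View pics/scene0.png

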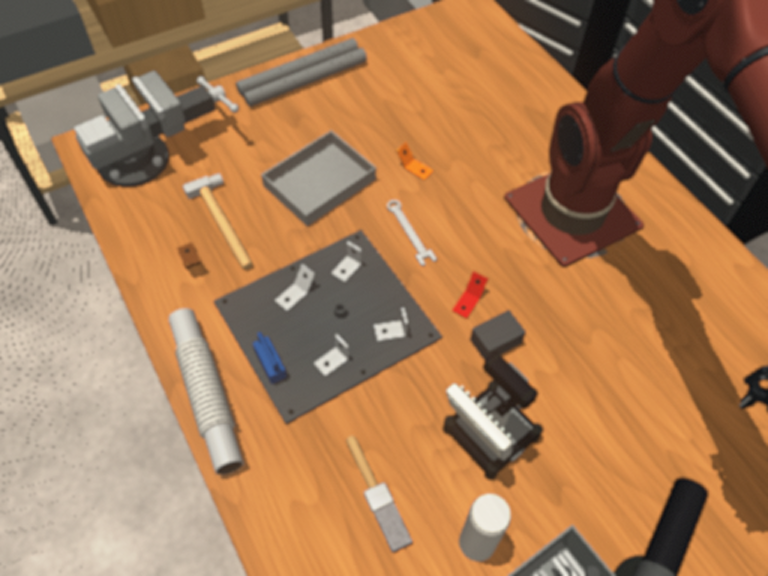

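View pics/top0.png

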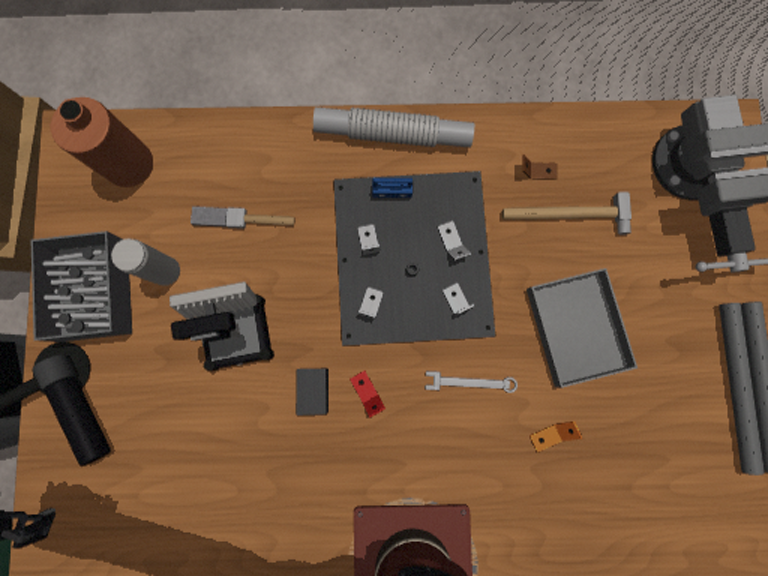

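Run:
```python
from h import *
d=np.load("top0.npz");s=np.load("scene0.npz")
a=cv2.resize(d["img"][110:235,220:335],None,fx=5,fy=5,interpolation=cv2.INTER_CUBIC)
b=cv2.resize(s["img"][150:285,140:300],None,fx=5,fy=5,interpolation=cv2.INTER_CUBIC)
cv2.imwrite("pics/ct.png",a[...,::-1]);cv2.imwrite("pics/cs.png",cv2.resize(b,(790,667*600//667))[...,::-1])
# points above plate in region, from each view, clusters
for n,f in(("top",d),("scene",s)):
    w=f["w"]; z=w[...,2]
    m=((z>0.0125)&(z<0.12)&(w[...,0]>0.35)&(w[...,0]<0.75)&(abs(w[...,1])<0.2)).astype(np.uint8)
    k,l,st,c=cv2.connectedComponentsWithStats(m)
    for i in range(1,k):
        if st[i,4]<15: continue
        P=w[l==i]; print(n,np.round(c[i]),st[i].tolist(),"med",np.round(np.median(P,0),3),"max",np.round(P.max(0),3),"min",np.round(P.min(0),3))
```

```text
top [262. 129.] [248, 127, 27, 6, 117] med [0.747 0.022 0.036] max [0.75  0.066 0.05 ] min [ 0.744 -0.017  0.013]
top [302. 161.] [292, 148, 22, 25, 252] med [ 0.644 -0.101  0.016] max [ 0.689 -0.073  0.058] min [ 0.603 -0.13   0.013]
top [245. 160.] [237, 150, 17, 20, 184] med [0.653 0.077 0.015] max [0.686 0.103 0.064] min [0.623 0.052 0.013]
top [274. 179.] [271, 175, 8, 9, 45] med [ 0.587 -0.013  0.031] max [ 0.6   -0.003  0.034] min [ 0.575 -0.025  0.014]
top [304. 199.] [295, 189, 21, 22, 194] med [ 0.525 -0.105  0.015] max [ 0.557 -0.078  0.065] min [ 0.491 -0.131  0.013]
top [247. 202.] [239, 192, 16, 23, 194] med [0.518 0.073 0.015] max [0.551 0.098 0.065] min [0.481 0.051 0.013]
top [212. 252.] [205, 246, 14, 13, 168] med [0.368 0.179 0.049] max [0.385 0.2   0.055] min [0.35  0.164 0.014]
scene [233. 173.] [221, 160, 21, 28, 203] med [ 0.508 -0.103  0.017] max [ 0.561 -0.074  0.068] min [ 0.48  -0.166  0.013]
scene [199. 191.] [184, 177, 26, 29, 250] med [ 0.63  -0.099  0.02 ] max [ 0.692 -0.067  0.062] min [ 0.592 -0.127  0.013]
scene [227. 206.] [223, 202, 8, 10, 62] med [ 0.591 -0.008  0.027] max [0.602 0.003 0.035] min [ 0.571 -0.024  0.013]
scene [263. 219.] [250, 206, 23, 22, 169] med [0.512 0.083 0.016] max [0.553 0.106 0.065] min [0.471 0.056 0.013]
scene [321. 222.] [314, 214, 18, 19, 160] med [0.377 0.185 0.047] max [0.391 0.2   0.054] min [0.35  0.168 0.013]
scene [223. 237.] [210, 224, 23, 28, 196] med [0.64  0.081 0.016] max [0.69  0.106 0.065] min [0.625 0.059 0.013]
```

View pics/ct.png

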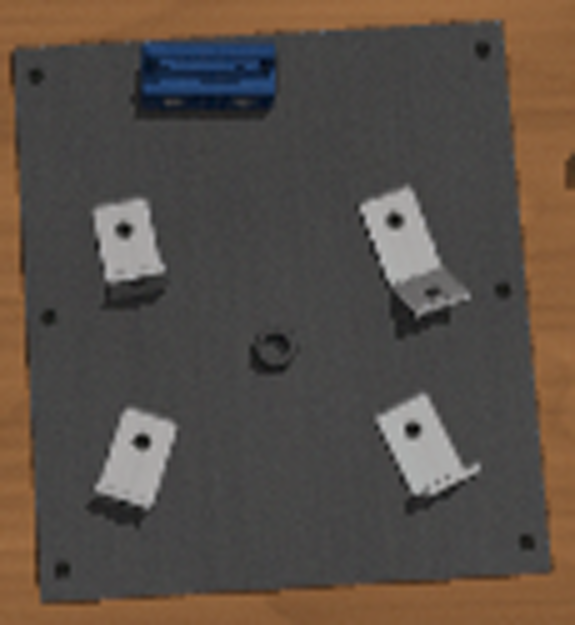

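View pics/cs.png

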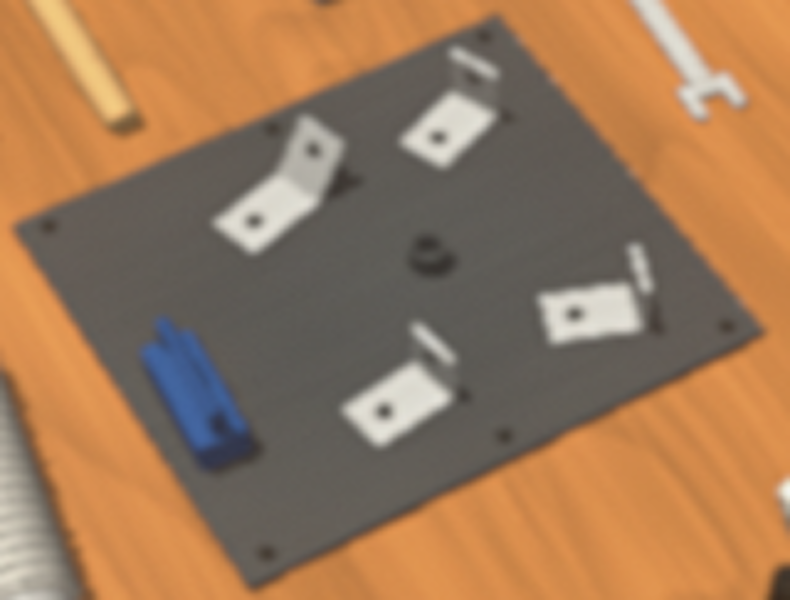

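Candidates for the bracket (top pixels): (245,160), (302,161), (247,202) and (304,199), all bright steel, plus the red, orange and brown look-alikes off the plate. The one at (302,161) fits. Its leg leans open, so its face shows from above in both views, while the other three legs stand upright and show only an edge. Both crops confirm it. Next I measure the bracket, tray and lamp.

Run:
```python
from h import *
d=np.load("top0.npz");s=np.load("scene0.npz")
def rect(P): 
    c,sz,a=cv2.minAreaRect((P[:,:2]*1000).astype(np.float32)); return np.round(c,1),np.round(sz,1),round(a,1)
for n,f in(("top",d),("scene",s)):
    w=f["w"];z=w[...,2]
    near=(w[...,0]>.585)&(w[...,0]<.70)&(w[...,1]<-.06)&(w[...,1]>-.135)
    F=w[near&(z>.0125)&(z<.0175)]; L=w[near&(z>.022)]
    print(n,"foot",rect(F),np.median(F[:,2]),"leg mean",L.mean(0).round(4),"n",len(L))
    m=F[:,:2].mean(0);u,S,v=np.linalg.svd(F[:,:2]-m); print(" foot mean",m.round(4),"axis",v[0].round(3), "deg",np.degrees(np.arctan2(v[0][1],v[0][0])))
    # leg plane
    lm=L.mean(0);_,S,v=np.linalg.svd(L-lm);nrm=v[2]*np.sign(v[2][2]);print(" leg normal",nrm.round(3),"az",np.degrees(np.arctan2(nrm[1],nrm[0])))
    # tray walls
    T=(w[...,0]>.3)&(w[...,0]<.65)&(w[...,1]<-.2)&(w[...,1]>-.42)
    for lo,hi in((.032,.05),(.002,.012)):
        mm=T&(z>lo)&(z<hi); k,l,st,c=cv2.connectedComponentsWithStats(mm.astype(np.uint8))
        i=1+np.argmax(st[1:,4]); print(" tray",lo,rect(w[l==i]),st[i].tolist(),np.median(w[l==i][:,2]))
    G=(w[...,0]>.3)&(w[...,0]<.65)&(w[...,1]>.25)&(w[...,1]<.55)
    for lo,hi in((.225,.27),(.17,.19),(.04,.055)):
        P=w[G&(z>lo)&(z<hi)]
        if len(P)>10: print(" lamp",lo,len(P),rect(P),P.mean(0).round(4),np.percentile(P[:,2],[5,50,95]).round(3))
a=cv2.resize(d["img"][170:270,90:200],None,fx=6,fy=6,interpolation=cv2.INTER_CUBIC)
b=cv2.resize(s["img"][225:325,285:375],None,fx=6,fy=6,interpolation=cv2.INTER_CUBIC)
cv2.imwrite("pics/lt.png",a[...,::-1]);cv2.imwrite("pics/ls.png",b[...,::-1])
```

```text
top foot (array([644. , -97.5]), array([ 70.1, 110.3]), 88.2) 0.014342658749648018 leg mean [ 0.6174 -0.111   0.0418] n 81
 foot mean [ 0.6555 -0.0967] axis [-0.998 -0.066] deg -176.21819174903536
 leg normal [0.776 0.287 0.562] az 20.26281120581501
 tray 0.032 (array([ 461.5, -357.8]), array([210.1, 163.5]), 13.1) [354, 179, 59, 80, 315] 0.038350604629241
 tray 0.002 (array([ 462.4, -363.2]), array([202.5, 142.7]), 12.9) [356, 182, 51, 74, 1913] 0.00405826869114434
 lamp 0.225 559 (array([459.8, 351.9]), array([ 36.5, 100.3]), 9.7) [0.4605 0.3505 0.2412] [0.234 0.242 0.245]
 lamp 0.17 903 (array([535.1, 428.1]), array([254.6, 112.4]), 68.2) [0.5514 0.425  0.1764] [0.171 0.177 0.181]
 lamp 0.04 972 (array([513.8, 384.5]), array([290.1, 168. ]), 32.1) [0.4518 0.3443 0.0458] [0.041 0.046 0.05 ]
scene foot (array([642.5, -93.3]), array([111.7,  65.1]), 0.0) 0.014336271486216634 leg mean [ 0.6193 -0.106   0.0393] n 118
 foot mean [ 0.6551 -0.092 ] axis [0.996 0.085] deg 4.901615660707105
 leg normal [0.822 0.233 0.519] az 15.809833976900867
 tray 0.032 (array([ 461.3, -351.5]), array([214.8, 166.1]), 12.3) [175, 92, 76, 53, 265] 0.03659311821918032
 tray 0.002 (array([ 433.8, -362.2]), array([152.5, 122.9]), 6.2) [196, 99, 45, 38, 392] 0.004407723583930712
 lamp 0.225 579 (array([461.6, 357.3]), array([39.7, 99.3]), 9.5) [0.4663 0.3604 0.2398] [0.229 0.241 0.245]
 lamp 0.17 1173 (array([565.2, 423.2]), array([244.8, 111.8]), 53.5) [0.5531 0.4342 0.1766] [0.171 0.177 0.182]
 lamp 0.04 826 (array([525.5, 399.2]), array([312.4, 168.5]), 33.8) [0.4757 0.3789 0.0449] [0.041 0.045 0.05 ]
```

View pics/lt.png

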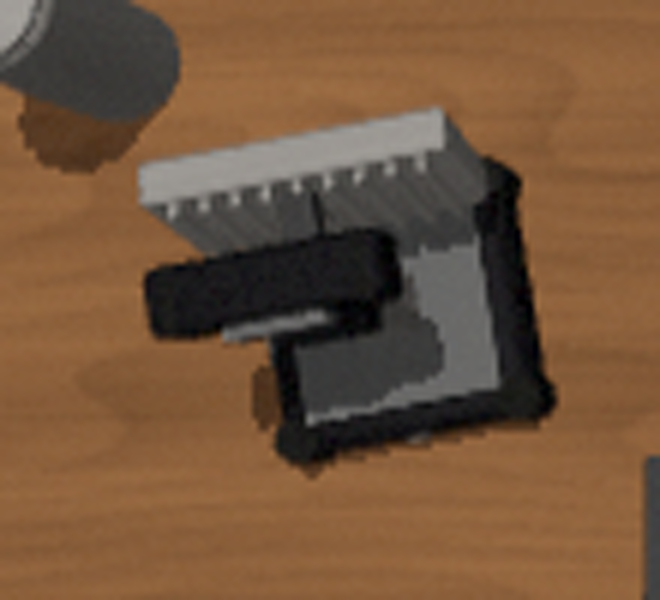

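View pics/ls.png

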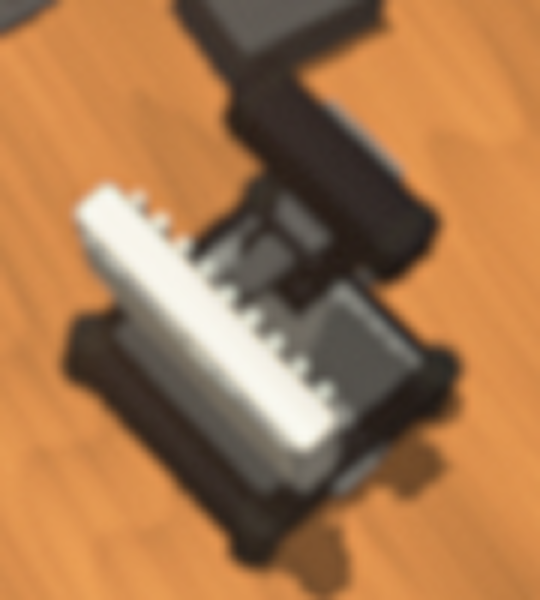

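Run:
```python
from h import *
d=np.load("top0.npz");s=np.load("scene0.npz")
def rect(P): 
    c,sz,a=cv2.minAreaRect((P[:,:2]*1000).astype(np.float32)); return np.round(c,1),np.round(sz,1),round(a,1)
for n,f in(("top",d),("scene",s)):
    w=f["w"];z=w[...,2]; g=f["img"].min(-1)
    near=(w[...,0]>.56)&(w[...,0]<.72)&(w[...,1]<-.05)&(w[...,1]>-.15)&(z>.011)
    F=w[near&(g>140)&(z<.02)]
    m=F[:,:2].mean(0);u,S,v=np.linalg.svd(F[:,:2]-m);a=v[0]*np.sign(v[0][0])
    print(n,"foot",rect(F),len(F),m.round(4),"deg",np.degrees(np.arctan2(a[1],a[0])),np.median(F[:,2]))
    L=w[near&(z>.022)]
    b=L[:,2]; 
    for lo,hi in((.022,.034),(.034,.046),(.046,.06)):
        q=L[(b>lo)&(b<hi)]; print("  leg",lo,q.mean(0).round(4),len(q))
    G=(w[...,0]>.4)&(w[...,0]<.55)&(w[...,1]>.25)&(w[...,1]<.45)
    P=w[G&(z>.239)&(z<.25)]; print(" grip top",rect(P),P.mean(0).round(4))
```

```text
top foot (array([660.4, -96.4]), array([53.4, 34. ]), 18.6) 150 [ 0.6599 -0.0968] deg 17.162059978261123 0.014235205199697343
  leg 0.022 [ 0.6255 -0.1081  0.0286] 26
  leg 0.034 [ 0.6183 -0.1095  0.0403] 19
  leg 0.046 [ 0.611  -0.1139  0.0521] 36
 grip top (array([462.2, 353.2]), array([30.3, 98.7]), 10.0) [0.4625 0.3523 0.2426]
scene foot (array([658.2, -94. ]), array([65.6, 41.1]), 15.5) 139 [ 0.6585 -0.0935] deg 18.261312596361186 0.01433351855346876
  leg 0.022 [ 0.6259 -0.1035  0.0277] 40
  leg 0.034 [ 0.619  -0.1075  0.0399] 44
  leg 0.046 [ 0.6122 -0.1073  0.0517] 33
 grip top (array([465.2, 357.3]), array([32.2, 98.2]), 10.9) [0.4657 0.3584 0.2424]
```

```bash
python3 -m crank '[{"dz":-4},{"dz":-4},{"dx":-3,"dy":-2.8},{"dx":-3,"dy":-2.8},{"dx":-3,"dy":-2.8},{"dx":-3,"dy":-2.8},{"dx":-3,"dy":-2.8},{"dx":-3,"dy":-2.8}]'
```

```text
invalid input
```

```bash
python3 -m crank '[{"fingers":8.5,"dx":0,"dy":0,"dz":-4,"ax":0,"ay":0,"az":0},{"fingers":8.5,"dx":0,"dy":0,"dz":-4,"ax":0,"ay":0,"az":0},{"fingers":8.5,"dx":-3,"dy":-2.8,"dz":0,"ax":0,"ay":0,"az":0},{"fingers":8.5,"dx":-3,"dy":-2.8,"dz":0,"ax":0,"ay":0,"az":0},{"fingers":8.5,"dx":-3,"dy":-2.8,"dz":0,"ax":0,"ay":0,"az":0},{"fingers":8.5,"dx":-3,"dy":-2.8,"dz":0,"ax":0,"ay":0,"az":0},{"fingers":8.5,"dx":-3,"dy":-2.8,"dz":0,"ax":0,"ay":0,"az":0},{"fingers":8.5,"dx":-3,"dy":-2.8,"dz":0,"ax":0,"ay":0,"az":0}]'
```

```text
clock: 1.57
tool_pos: [0.3109, 0.4084, 0.4849]
ee_rot: [0.0, 0.144, 0.99, 0.0]
wrist_force: [1.3, 0.5, -0.5]
grip_width: 0.0849
```

```bash
python3 -m crank '[{"fingers":8.5,"dx":-3,"dy":-2.8,"dz":0,"ax":0,"ay":0,"az":0},{"fingers":8.5,"dx":-3,"dy":-2.8,"dz":0,"ax":0,"ay":0,"az":0},{"fingers":8.5,"dx":-3,"dy":-2.8,"dz":0,"ax":0,"ay":0,"az":0},{"fingers":8.5,"dx":-3,"dy":-2.8,"dz":0,"ax":0,"ay":0,"az":0},{"fingers":8.5,"dx":-3,"dy":-2.8,"dz":0,"ax":0,"ay":0,"az":0},{"fingers":8.5,"dx":-3,"dy":-2.8,"dz":0,"ax":0,"ay":0,"az":0},{"fingers":8.5,"dx":-3,"dy":-2.8,"dz":0,"ax":0,"ay":0,"az":0},{"fingers":8.5,"dx":-3,"dy":-2.8,"dz":0,"ax":0,"ay":0,"az":0}]'
python3 - <<'E'
from h import *
s=arm.read_state(); print(s["qpos"].round(2),s["tool_pos"])
E
```

```text
clock: 2.23
tool_pos: [0.4767, 0.125, 0.4851]
ee_rot: [0.0, 0.144, 0.99, 0.0]
wrist_force: [0.3, 1.4, 0.1]
grip_width: 0.0852
[-0.87 -0.05  0.51  1.73  0.02  1.45  0.92] [0.47668108 0.1250234  0.48513907]
```

```bash
python3 -m crank '[{"fingers":8.5,"dx":-2.9,"dy":-2.6,"dz":0,"ax":0,"ay":0,"az":0},{"fingers":8.5,"dx":-2.9,"dy":-2.6,"dz":0,"ax":0,"ay":0,"az":0},{"fingers":8.5,"dx":-2.9,"dy":-2.6,"dz":0,"ax":0,"ay":0,"az":0},{"fingers":8.5,"dx":-2.9,"dy":-2.6,"dz":0,"ax":0,"ay":0,"az":0},{"fingers":8.5,"dx":-2.9,"dy":-2.6,"dz":0,"ax":0,"ay":0,"az":0},{"fingers":8.5,"dx":-2.9,"dy":-2.6,"dz":0,"ax":0,"ay":0,"az":0},{"fingers":8.5,"dx":-2.9,"dy":-2.6,"dz":0,"ax":0,"ay":0,"az":0},{"fingers":8.5,"dx":0,"dy":0,"dz":2,"ax":0,"ay":0,"az":0.12}]'
python3 -m crank '[{"fingers":8.5,"dx":0,"dy":0,"dz":2,"ax":0,"ay":0,"az":0.12},{"fingers":8.5,"dx":0,"dy":0,"dz":2,"ax":0,"ay":0,"az":0.12},{"fingers":8.5,"dx":0,"dy":0,"dz":2,"ax":0,"ay":0,"az":0.12},{"fingers":8.5,"dx":0,"dy":0,"dz":2,"ax":0,"ay":0,"az":0.12},{"fingers":8.5,"dx":0,"dy":0,"dz":2,"ax":0,"ay":0,"az":0.12},{"fingers":8.5,"dx":0,"dy":0,"dz":2,"ax":0,"ay":0,"az":0.12},{"fingers":8.5,"dx":0,"dy":0,"dz":0,"ax":0,"ay":0,"az":0.12},{"fingers":8.5,"dx":0,"dy":0,"dz":0,"ax":0,"ay":0,"az":0.12}]'
python3 -m crank '[{"fingers":8.5,"dx":0,"dy":0,"dz":0,"ax":0,"ay":0,"az":0.12},{"fingers":8.5,"dx":0,"dy":0,"dz":0,"ax":0,"ay":0,"az":0.12},{"fingers":8.5,"dx":0,"dy":0,"dz":0,"ax":0,"ay":0,"az":0.12},{"fingers":8.5,"dx":0,"dy":0,"dz":0,"ax":0,"ay":0,"az":0.12},{"fingers":8.5,"dx":0,"dy":0,"dz":0,"ax":0,"ay":0,"az":0.12},{"fingers":8.5,"dx":0,"dy":0,"dz":0,"ax":0,"ay":0,"az":0.12},{"fingers":8.5,"dx":0,"dy":0,"dz":0,"ax":0,"ay":0,"az":0.12},{"fingers":8.5,"dx":0,"dy":0,"dz":0,"ax":0,"ay":0,"az":0.12}]'
```

```text
clock: 2.9
tool_pos: [0.6202, -0.1137, 0.4674]
ee_rot: [0.003, 0.204, 0.979, -0.002]
wrist_force: [-0.2, -0.9, 0.5]
grip_width: 0.0848
clock: 3.57
tool_pos: [0.6184, -0.1048, 0.3434]
ee_rot: [-0.001, 0.635, 0.773, -0.001]
wrist_force: [-0.4, 0.6, -0.6]
grip_width: 0.0847
clock: 4.23
tool_pos: [0.6188, -0.105, 0.3448]
ee_rot: [-0.0, 0.92, 0.392, 0.0]
wrist_force: [0.8, 1.0, -0.2]
grip_width: 0.0847
```

```bash
python3 -m crank '[{"fingers":8.5,"dx":0,"dy":0,"dz":0,"ax":0,"ay":0,"az":0.123},{"fingers":8.5,"dx":0,"dy":0,"dz":0,"ax":0,"ay":0,"az":0.123},{"fingers":8.5,"dx":0,"dy":0,"dz":0,"ax":0,"ay":0,"az":0.123},{"fingers":8.5,"dx":0,"dy":0,"dz":0,"ax":0,"ay":0,"az":0.123},{"fingers":8.5,"dx":0.1,"dy":0.3,"dz":2,"ax":0,"ay":0,"az":0},{"fingers":7.0,"dx":0,"dy":0,"dz":2,"ax":0,"ay":0,"az":0},{"fingers":7.0,"dx":0,"dy":0,"dz":2,"ax":0,"ay":0,"az":0},{"fingers":7.0,"dx":0,"dy":0,"dz":0,"ax":0,"ay":0,"az":0}]' 60
python3 - <<'E'
from h import *
p=get_image("top");q=get_image("scene")
save("pics/t1.png",cv2.resize(p["img"][100:240,210:350],(560,560)),1);save("pics/s1.png",cv2.resize(q["img"][120:260,130:270],(560,560)),1)
s=arm.read_state();print(s["tool_pos"],s["ee_rot"],s["qpos"].round(2))
E
```

```text
clock: 4.9
tool_pos: [0.6197, -0.1068, 0.2812]
ee_rot: [-0.001, 0.987, 0.16, -0.002]
wrist_force: [-0.8, 1.3, -0.5]
grip_width: 0.0696
[ 0.62060945 -0.10763989  0.28482126] [-2.29244108e-05  9.87234563e-01  1.59272433e-01 -4.57229655e-04] [-0.73  0.68  1.19  1.7  -0.67  1.24 -0.63]
```

View pics/s1.png

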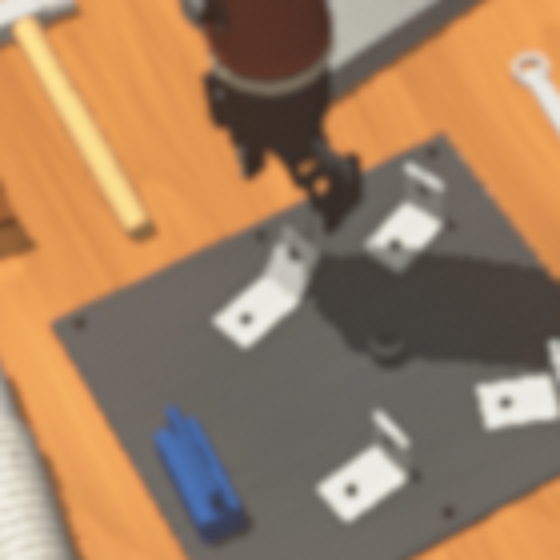

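View pics/t1.png

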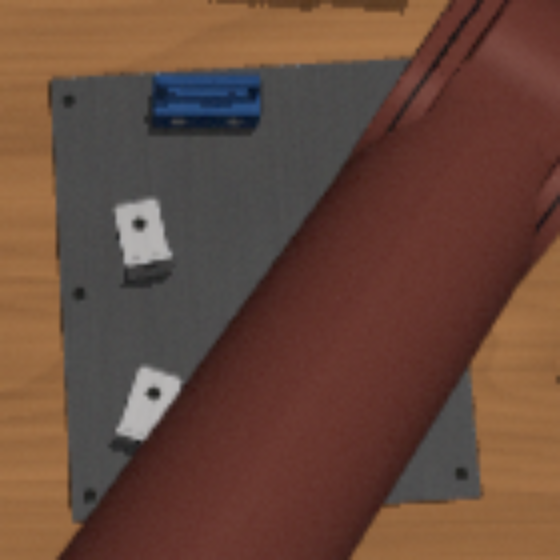

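```bash
python3 -m crank '[{"fingers":7.0,"dx":0,"dy":0,"dz":1.5,"ax":0,"ay":0,"az":0},{"fingers":7.0,"dx":0,"dy":0,"dz":1.5,"ax":0,"ay":0,"az":0},{"fingers":7.0,"dx":0,"dy":0,"dz":1.5,"ax":0,"ay":0,"az":0},{"fingers":7.0,"dx":0,"dy":0,"dz":1.5,"ax":0,"ay":0,"az":0},{"fingers":7.0,"dx":0,"dy":0,"dz":1,"ax":0,"ay":0,"az":0},{"fingers":7.0,"dx":0,"dy":0,"dz":0,"ax":0,"ay":0,"az":0},{"fingers":7.0,"dx":0,"dy":0,"dz":0,"ax":0,"ay":0,"az":0},{"fingers":7.0,"dx":0,"dy":0,"dz":0,"ax":0,"ay":0,"az":0}]' 60
python3 - <<'E'
from h import *
q=get_image("scene")
save("pics/s2.png",cv2.resize(q["img"][130:240,150:260],(770,594)),1)
s=arm.read_state();print(s["tool_pos"],s["ee_rot"],s["qpos"].round(2))
E
```

```text
clock: 5.67
tool_pos: [0.6208, -0.1081, 0.2152]
ee_rot: [0.0, 0.987, 0.159, 0.0]
wrist_force: [-0.1, -0.2, -0.4]
grip_width: 0.0704
[ 0.62088605 -0.10805897  0.21544403] [2.48647235e-04 9.87260198e-01 1.59113281e-01 4.51740912e-04] [-0.69  0.75  1.12  1.75 -0.74  1.13 -0.58]
```

View pics/s2.png

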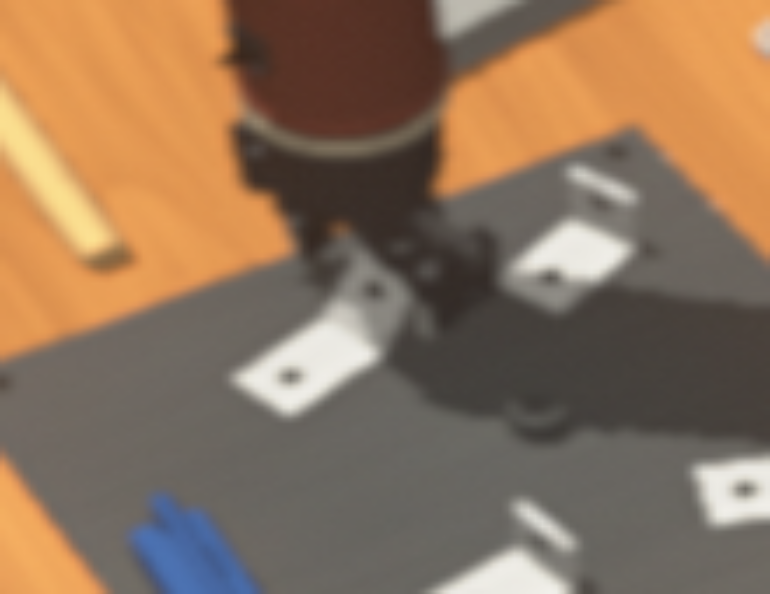

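The jaws straddle the leaning leg, at (370,275) in the crop. I'll descend the last 27 mm and close.

```bash
python3 -m crank '[{"fingers":7.0,"dx":0,"dy":0,"dz":1,"ax":0,"ay":0,"az":0},{"fingers":7.0,"dx":0,"dy":0,"dz":1,"ax":0,"ay":0,"az":0},{"fingers":7.0,"dx":0,"dy":0,"dz":0.7,"ax":0,"ay":0,"az":0},{"fingers":7.0,"dx":0,"dy":0,"dz":0,"ax":0,"ay":0,"az":0},{"fingers":5.0,"dx":0,"dy":0,"dz":0,"ax":0,"ay":0,"az":0},{"fingers":4.0,"dx":0,"dy":0,"dz":0,"ax":0,"ay":0,"az":0},{"fingers":3.0,"dx":0,"dy":0,"dz":0,"ax":0,"ay":0,"az":0},{"fingers":3.0,"dx":0,"dy":0,"dz":0,"ax":0,"ay":0,"az":0}]' 60
python3 -m crank '[{"fingers":2.5,"dx":0,"dy":0,"dz":0,"ax":0,"ay":0,"az":0},{"fingers":2.5,"dx":0,"dy":0,"dz":0,"ax":0,"ay":0,"az":0},{"fingers":2.5,"dx":0,"dy":0,"dz":0,"ax":0,"ay":0,"az":0},{"fingers":2.5,"dx":0,"dy":0,"dz":0,"ax":0,"ay":0,"az":0},{"fingers":2.5,"dx":0,"dy":0,"dz":-0.5,"ax":0,"ay":0,"az":0},{"fingers":2.5,"dx":0,"dy":0,"dz":-0.5,"ax":0,"ay":0,"az":0},{"fingers":2.5,"dx":0,"dy":0,"dz":-1,"ax":0,"ay":0,"az":0},{"fingers":2.5,"dx":0,"dy":0,"dz":-1,"ax":0,"ay":0,"az":0}]' 60
python3 - <<'E'
from h import *
q=get_image("scene")
save("pics/s3.png",cv2.resize(q["img"][130:240,150:260],(770,594)),1)
s=arm.read_state();print(s["tool_pos"],s["wrist_force"],s["qpos"].round(2))
E
```

```text
clock: 6.38
tool_pos: [0.6207, -0.1082, 0.1884]
ee_rot: [0.0, 0.987, 0.159, 0.0]
wrist_force: [-1.7, -1.0, 3.5]
grip_width: 0.0349
clock: 7.05
tool_pos: [0.6206, -0.1076, 0.2184]
ee_rot: [-0.0, 0.987, 0.159, -0.0]
wrist_force: [-1.2, 0.0, -1.2]
grip_width: 0.0353
[ 0.62122862 -0.10806699  0.22070698] [ 1.02072395 -1.01937574  0.67774903] [-0.69  0.74  1.12  1.75 -0.74  1.14 -0.59]
```

View pics/s3.png

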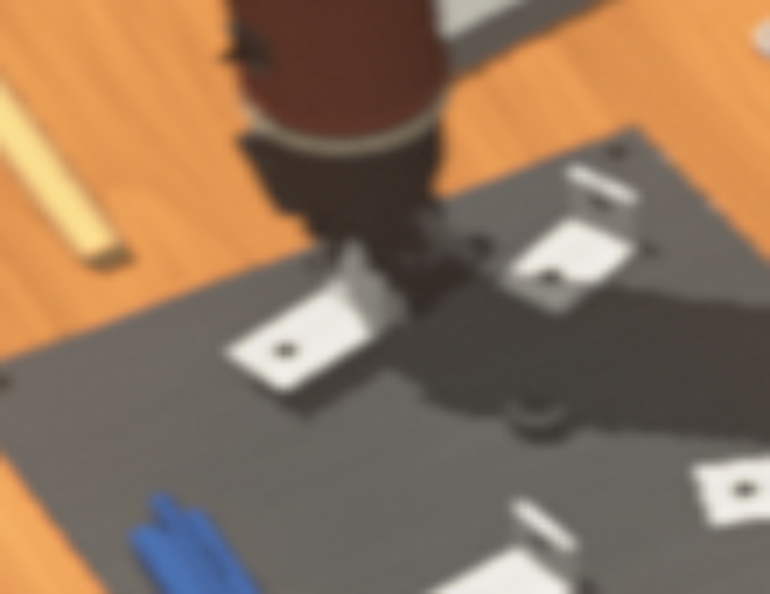

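```bash
python3 -m crank '[{"fingers":2.5,"dx":0,"dy":0,"dz":-3,"ax":0,"ay":0,"az":0},{"fingers":2.5,"dx":0,"dy":0,"dz":-3.5,"ax":0,"ay":0,"az":0},{"fingers":2.5,"dx":0,"dy":0,"dz":-3.5,"ax":0,"ay":0,"az":0},{"fingers":2.5,"dx":-2.0,"dy":1.5,"dz":0,"ax":0,"ay":0,"az":0},{"fingers":2.5,"dx":-2.9,"dy":2.0,"dz":0,"ax":0,"ay":0,"az":0},{"fingers":2.5,"dx":-2.9,"dy":2.0,"dz":0,"ax":0,"ay":0,"az":0},{"fingers":2.5,"dx":-2.9,"dy":2.0,"dz":0,"ax":0,"ay":0,"az":0},{"fingers":2.5,"dx":-2.9,"dy":2.0,"dz":0,"ax":0,"ay":0,"az":0}]' 60
python3 - <<'E'
from h import *
s=arm.read_state();print(s["tool_pos"],s["wrist_force"],s["qpos"].round(2))
E
```

```text
clock: 7.77
tool_pos: [0.5202, -0.2418, 0.3182]
ee_rot: [-0.0, 0.987, 0.159, 0.0]
wrist_force: [0.5, -1.2, -1.2]
grip_width: 0.0349
[ 0.52019154 -0.24176476  0.31823982] [ 0.52121461 -1.24597631 -1.15283725] [-0.62  0.53  1.29  1.81 -0.55  1.23 -0.42]
```

```bash
python3 -m crank '[{"fingers":2.5,"dx":-2.9,"dy":2.1,"dz":0,"ax":0,"ay":0,"az":0},{"fingers":2.5,"dx":-2.9,"dy":2.1,"dz":0,"ax":0,"ay":0,"az":0},{"fingers":2.5,"dx":-2.9,"dy":2.2,"dz":0,"ax":0,"ay":0,"az":0},{"fingers":2.5,"dx":-2.9,"dy":2.2,"dz":0,"ax":0,"ay":0,"az":0},{"fingers":2.5,"dx":0,"dy":0,"dz":0,"ax":0,"ay":0,"az":0.085},{"fingers":2.5,"dx":0,"dy":0,"dz":1,"ax":0,"ay":0,"az":0},{"fingers":2.5,"dx":0,"dy":0,"dz":2,"ax":0,"ay":0,"az":0},{"fingers":2.5,"dx":0,"dy":0,"dz":2,"ax":0,"ay":0,"az":0}]' 60
python3 - <<'E'
from h import *
s=arm.read_state();print(s["tool_pos"],s["wrist_force"],s["qpos"].round(2))
q=get_image("scene");p=get_image("top")
save("pics/s4.png",cv2.resize(q["img"][60:170,150:260],(770,594)),1)
save("pics/t4.png",p["img"],1.5)
E
```

```text
clock: 8.43
tool_pos: [0.4391, -0.3582, 0.2672]
ee_rot: [0.0, 0.993, 0.119, 0.001]
wrist_force: [1.4, 0.9, -2.8]
grip_width: 0.0348
[ 0.43910893 -0.35822343  0.26715313] [ 1.41686221  0.89075487 -2.77767562] [-0.33  0.56  1.22  1.87 -0.58  1.13 -0.23]
```

View pics/s4.png

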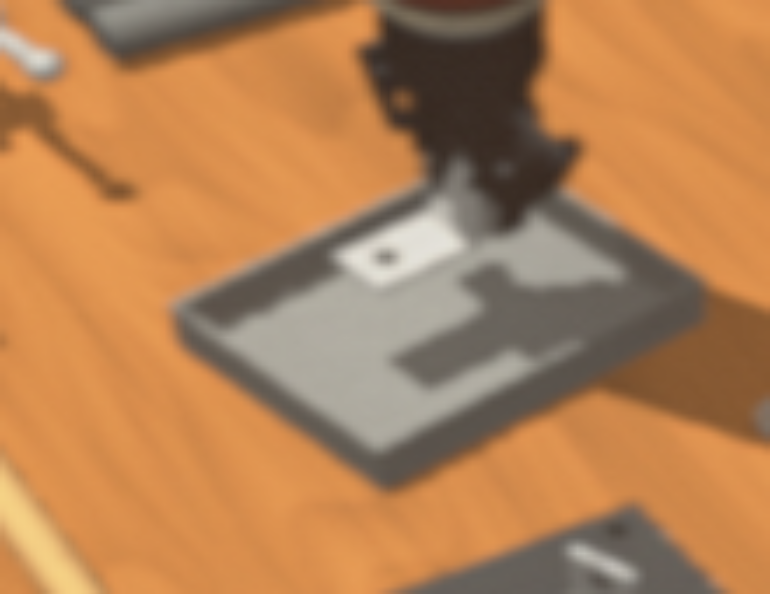

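View pics/t4.png

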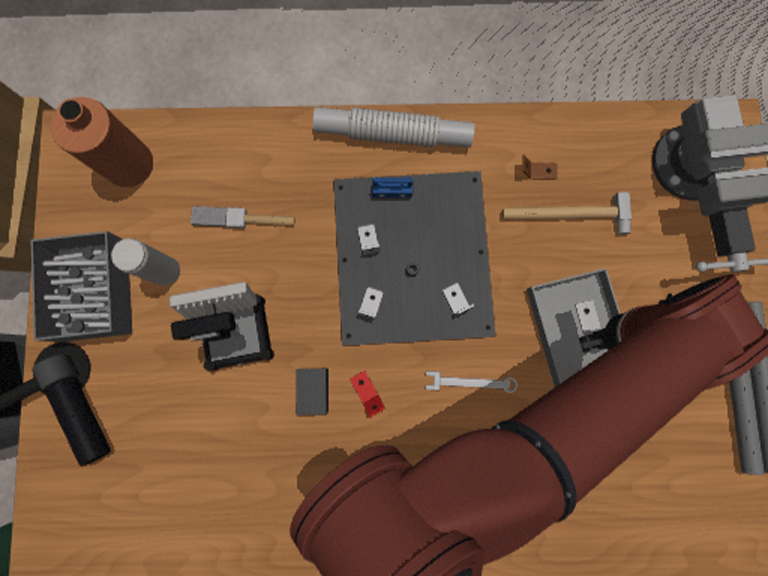

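```bash
python3 -m crank '[{"fingers":2.5,"dx":0,"dy":0,"dz":1.5,"ax":0,"ay":0,"az":0},{"fingers":2.5,"dx":0,"dy":0,"dz":1.5,"ax":0,"ay":0,"az":0},{"fingers":2.5,"dx":0,"dy":0,"dz":1.5,"ax":0,"ay":0,"az":0},{"fingers":2.5,"dx":0,"dy":0,"dz":1.5,"ax":0,"ay":0,"az":0},{"fingers":2.5,"dx":0,"dy":0,"dz":1.0,"ax":0,"ay":0,"az":0},{"fingers":2.5,"dx":0,"dy":0,"dz":0.6,"ax":0,"ay":0,"az":0},{"fingers":2.5,"dx":0,"dy":0,"dz":0.3,"ax":0,"ay":0,"az":0},{"fingers":2.5,"dx":0,"dy":0,"dz":0,"ax":0,"ay":0,"az":0}]' 60
python3 - <<'E'
from h import *
s=arm.read_state();print(s["tool_pos"],s["wrist_force"],s["qpos"].round(2))
q=get_image("scene")
save("pics/s5.png",cv2.resize(q["img"][60:170,150:260],(770,594)),1)
E
```

```text
clock: 9.2
tool_pos: [0.4381, -0.3589, 0.1883]
ee_rot: [-0.0, 0.993, 0.117, -0.0]
wrist_force: [0.3, -0.4, -0.9]
grip_width: 0.0348
[ 0.43813822 -0.35889434  0.18825486] [ 0.25366137 -0.4193478  -0.86463103] [-0.24  0.65  1.09  1.93 -0.69  1.   -0.16]
```

View pics/s5.png

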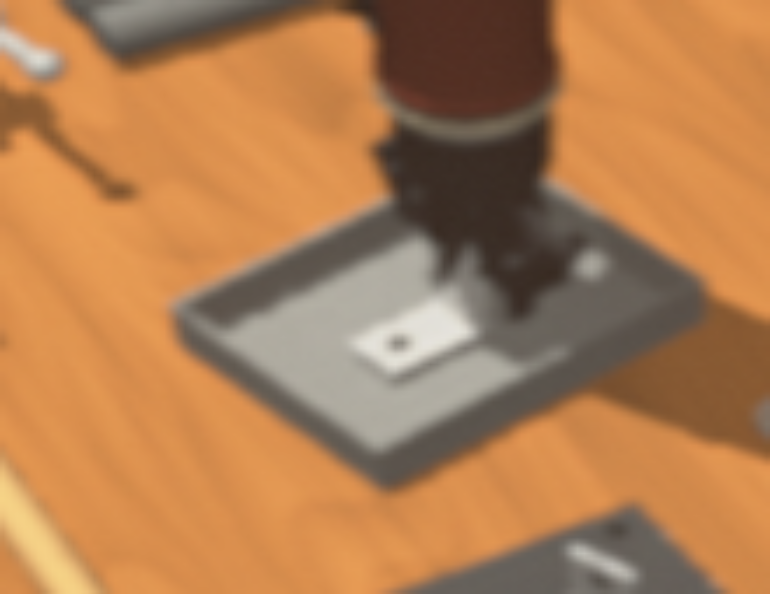

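```bash
python3 -m crank '[{"fingers":2.5,"dx":0,"dy":0,"dz":0.4,"ax":0,"ay":0,"az":0},{"fingers":2.5,"dx":0,"dy":0,"dz":0,"ax":0,"ay":0,"az":0},{"fingers":3.8,"dx":0,"dy":0,"dz":0,"ax":0,"ay":0,"az":0},{"fingers":4.5,"dx":0,"dy":0,"dz":0,"ax":0,"ay":0,"az":0},{"fingers":6.5,"dx":0,"dy":0,"dz":0,"ax":0,"ay":0,"az":0},{"fingers":6.5,"dx":0,"dy":0,"dz":0,"ax":0,"ay":0,"az":0},{"fingers":6.5,"dx":0,"dy":0,"dz":-1,"ax":0,"ay":0,"az":0},{"fingers":6.5,"dx":0,"dy":0,"dz":-1,"ax":0,"ay":0,"az":0}]' 60
python3 -m crank '[{"fingers":6.5,"dx":0,"dy":0,"dz":-3,"ax":0,"ay":0,"az":0},{"fingers":6.5,"dx":0,"dy":0,"dz":-3.5,"ax":0,"ay":0,"az":0},{"fingers":6.5,"dx":0,"dy":0,"dz":-4,"ax":0,"ay":0,"az":0},{"fingers":6.5,"dx":0,"dy":0,"dz":-4,"ax":0,"ay":0,"az":0},{"fingers":6.5,"dx":0,"dy":0,"dz":-4,"ax":0,"ay":0,"az":0},{"fingers":6.5,"dx":0,"dy":0,"dz":-4,"ax":0,"ay":0,"az":0},{"fingers":6.5,"dx":0,"dy":0,"dz":-3,"ax":0,"ay":0,"az":0},{"fingers":6.5,"dx":0,"dy":0,"dz":0,"ax":0,"ay":0,"az":0}]' 60
python3 - <<'E'
from h import *
s=arm.read_state();print(s["tool_pos"],s["wrist_force"],s["qpos"].round(2))
q=get_image("scene")
save("pics/s6.png",q["img"])
E
```

```text
clock: 9.92
tool_pos: [0.4381, -0.3588, 0.2054]
ee_rot: [-0.0, 0.993, 0.117, -0.0]
wrist_force: [-0.1, -0.4, -0.4]
grip_width: 0.0651
clock: 10.58
tool_pos: [0.4376, -0.3608, 0.4667]
ee_rot: [0.002, 0.993, 0.116, 0.004]
wrist_force: [0.3, 0.3, 1.3]
grip_width: 0.0649
[ 0.43764513 -0.36080674  0.46668132] [0.32137655 0.26404481 1.31637591] [-0.46  0.32  1.35  1.62 -0.32  1.44 -0.42]
```

View pics/s6.png

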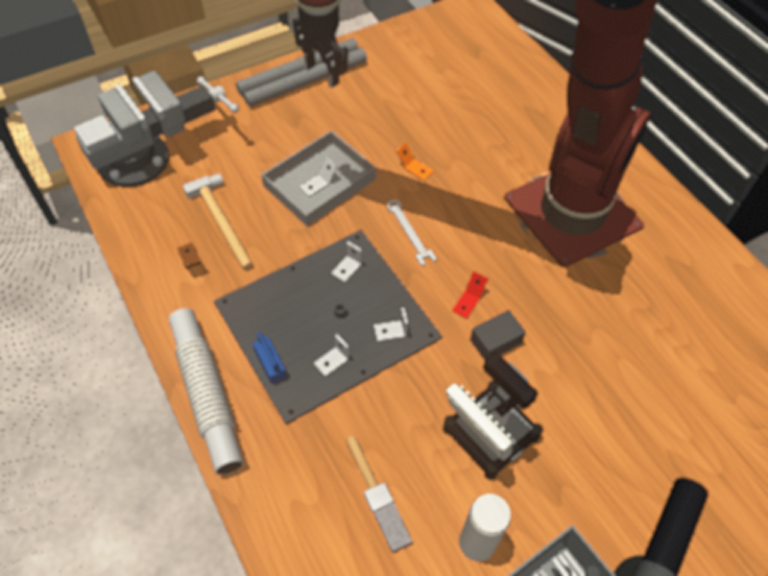

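Run:
```python
import numpy as np
a=np.radians(13.3)
for i in range(18):
    d=np.array([.7,3.9]) if i<9 else np.array([-.4,3.9])
    print(i,round(d@[np.cos(a),np.sin(a)],1),round(d@[np.sin(a),-np.cos(a)],1)); a+=.085
```

```text
0 1.6 -3.6
1 1.9 -3.5
2 2.2 -3.3
3 2.4 -3.1
4 2.7 -2.9
5 2.9 -2.7
6 3.2 -2.4
7 3.3 -2.1
8 3.5 -1.8
9 3.1 -2.5
10 3.3 -2.2
11 3.4 -1.9
12 3.6 -1.6
13 3.7 -1.3
14 3.8 -1.0
15 3.9 -0.6
16 3.9 -0.3
17 3.9 0.0
```

```bash
python3 -m crank '[{"fingers":8.5,"dx":1.6,"dy":-3.6,"dz":0,"ax":0,"ay":0,"az":-0.085},{"fingers":8.5,"dx":1.9,"dy":-3.5,"dz":0,"ax":0,"ay":0,"az":-0.085},{"fingers":8.5,"dx":2.2,"dy":-3.3,"dz":0,"ax":0,"ay":0,"az":-0.085},{"fingers":8.5,"dx":2.4,"dy":-3.1,"dz":0,"ax":0,"ay":0,"az":-0.085},{"fingers":8.5,"dx":2.7,"dy":-2.9,"dz":0,"ax":0,"ay":0,"az":-0.085},{"fingers":8.5,"dx":2.9,"dy":-2.7,"dz":0,"ax":0,"ay":0,"az":-0.085},{"fingers":8.5,"dx":3.2,"dy":-2.4,"dz":0,"ax":0,"ay":0,"az":-0.085},{"fingers":8.5,"dx":3.3,"dy":-2.1,"dz":0,"ax":0,"ay":0,"az":-0.085}]'
python3 - <<'E'
from h import *
s=arm.read_state();print(s["tool_pos"],s["ee_rot"].round(3),s["qpos"].round(2))
E
```

```text
clock: 11.3
tool_pos: [0.4978, -0.0638, 0.4605]
ee_rot: [-0.001, 0.904, 0.427, 0.0]
wrist_force: [0.5, -1.0, 0.6]
grip_width: 0.0848
[ 0.49781304 -0.06379336  0.46046522] [-0.001  0.904  0.427  0.   ] [-1.13 -0.09  1.13  1.77  0.08  1.41 -0.7 ]
```

```bash
python3 -m crank '[{"fingers":8.5,"dx":3.5,"dy":-1.8,"dz":0,"ax":0,"ay":0,"az":-0.085},{"fingers":8.5,"dx":3.1,"dy":-2.5,"dz":0,"ax":0,"ay":0,"az":-0.085},{"fingers":8.5,"dx":3.3,"dy":-2.2,"dz":0,"ax":0,"ay":0,"az":-0.085},{"fingers":8.5,"dx":3.4,"dy":-1.9,"dz":0,"ax":0,"ay":0,"az":-0.085},{"fingers":8.5,"dx":3.6,"dy":-1.6,"dz":0,"ax":0,"ay":0,"az":-0.085},{"fingers":8.5,"dx":3.7,"dy":-1.3,"dz":0,"ax":0,"ay":0,"az":-0.085},{"fingers":8.5,"dx":3.8,"dy":-1.0,"dz":0,"ax":0,"ay":0,"az":-0.085},{"fingers":8.5,"dx":3.9,"dy":-0.6,"dz":0,"ax":0,"ay":0,"az":-0.085}]'
python3 - <<'E'
from h import *
s=arm.read_state();print(s["tool_pos"],s["ee_rot"].round(3),s["qpos"].round(2))
R_=rot(s["ee_rot"]);d=np.array([.464,.3553,s["tool_pos"][2]])-s["tool_pos"];print("tool delta cm",(R_.T@d*100).round(2),"y az",np.degrees(np.arctan2(R_[1,1],R_[0,1])))
E
```

```text
clock: 11.97
tool_pos: [0.4879, 0.2496, 0.4603]
ee_rot: [-0.001, 0.711, 0.703, -0.0]
wrist_force: [0.8, -0.4, 0.3]
grip_width: 0.0848
[0.487935   0.24958791 0.46028795] [-0.001  0.711  0.703 -0.   ] [-1.37  0.12  0.91  1.66 -0.09  1.41 -0.47]
tool delta cm [10.55 -2.5   0.  ] y az -0.5943959038591212
```

```bash
python3 -m crank '[{"fingers":8.5,"dx":3.5,"dy":-0.8,"dz":0,"ax":0,"ay":0,"az":0},{"fingers":8.5,"dx":3.5,"dy":-0.8,"dz":0,"ax":0,"ay":0,"az":0},{"fingers":8.5,"dx":3.5,"dy":-0.9,"dz":0,"ax":0,"ay":0,"az":0},{"fingers":8.5,"dx":0,"dy":0,"dz":0,"ax":0,"ay":0,"az":-0.095},{"fingers":8.5,"dx":0,"dy":0,"dz":0,"ax":0,"ay":0,"az":-0.095},{"fingers":8.5,"dx":0,"dy":0,"dz":0,"ax":0,"ay":0,"az":0},{"fingers":8.5,"dx":0,"dy":0,"dz":0,"ax":0,"ay":0,"az":0},{"fingers":8.5,"dx":0,"dy":0,"dz":0,"ax":0,"ay":0,"az":0}]'
python3 - <<'E'
from h import *
s=arm.read_state();print(s["tool_pos"],s["ee_rot"].round(3),s["qpos"].round(2))
R_=rot(s["ee_rot"]);d=np.array([.464,.3553,s["tool_pos"][2]])-s["tool_pos"];print("tool delta cm",(R_.T@d*100).round(2),"y az",np.degrees(np.arctan2(R_[1,1],R_[0,1])))
p=get_image("top");q=get_image("scene")
save("pics/t7.png",cv2.resize(p["img"][150:270,80:220],(770,660)),.9);save("pics/s7.png",cv2.resize(q["img"][205:325,265:405],(700,600)),1)
for n,f in (("top",p),("scene",q)):
    w=cloud(f);z=w[...,2]
    G=(w[...,0]>.4)&(w[...,0]<.55)&(w[...,1]>.25)&(w[...,1]<.45)
    for lo,hi in((.239,.25),(.27,.29),(.29,.33)):
        P=w[G&(z>lo)&(z<hi)]
        if len(P): print(n,lo,len(P),P.mean(0).round(4),P.min(0).round(3),P.max(0).round(3))
E
```

```text
clock: 12.63
tool_pos: [0.4653, 0.3528, 0.4606]
ee_rot: [-0.0, 0.644, 0.765, -0.0]
wrist_force: [0.6, -0.6, 0.0]
grip_width: 0.0852
[0.46528975 0.35280408 0.46061473] [-0.     0.644  0.765 -0.   ] [-1.42  0.21  0.82  1.58 -0.16  1.42 -0.41]
tool delta cm [ 0.27 -0.08  0.  ] y az 9.830154858340237
top 0.239 359 [0.4643 0.3398 0.2425] [0.442 0.303 0.239] [0.484 0.378 0.247]
top 0.29 47 [0.4648 0.3439 0.3152] [0.408 0.332 0.303] [0.518 0.359 0.33 ]
scene 0.239 261 [0.4615 0.3756 0.2424] [0.444 0.328 0.239] [0.479 0.408 0.249]
scene 0.29 47 [0.4777 0.3668 0.3134] [0.414 0.349 0.297] [0.52  0.376 0.329]
```

View pics/t7.png

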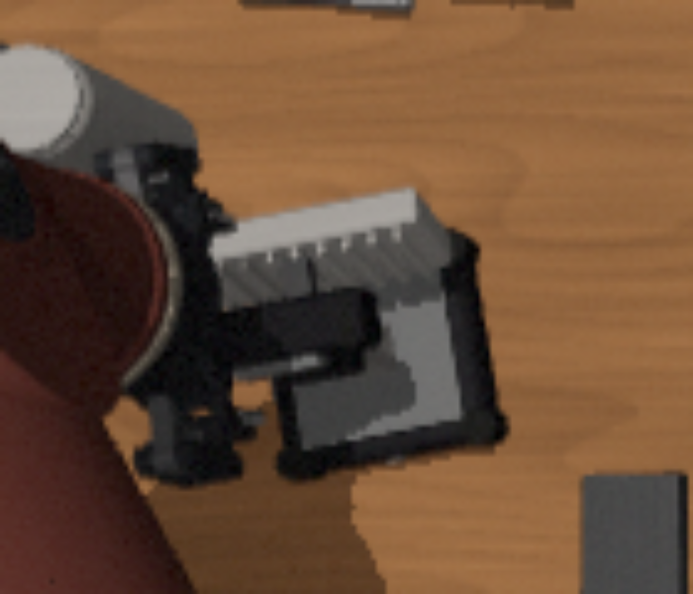

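View pics/s7.png

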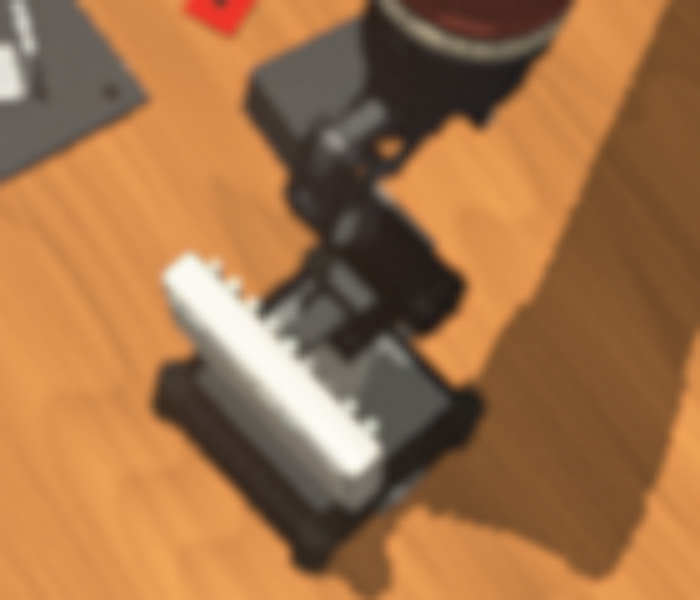

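```bash
python3 -m crank '[{"fingers":8.5,"dx":0,"dy":-0.1,"dz":1.5,"ax":0,"ay":0,"az":0},{"fingers":8.5,"dx":0,"dy":0,"dz":1.5,"ax":0,"ay":0,"az":0},{"fingers":8.5,"dx":0,"dy":0,"dz":1.5,"ax":0,"ay":0,"az":0},{"fingers":8.5,"dx":0,"dy":0,"dz":1.5,"ax":0,"ay":0,"az":0},{"fingers":8.5,"dx":0,"dy":0,"dz":1.2,"ax":0,"ay":0,"az":0},{"fingers":8.5,"dx":0,"dy":0,"dz":0.9,"ax":0,"ay":0,"az":0},{"fingers":6,"dx":0,"dy":0,"dz":0,"ax":0,"ay":0,"az":0},{"fingers":5,"dx":0,"dy":0,"dz":0,"ax":0,"ay":0,"az":0}]' 30
python3 - <<'E'
from h import *
s=arm.read_state();print(s["tool_pos"],s["wrist_force"],s["grip_width"],s["qpos"].round(2))
p=get_image("top");q=get_image("scene")
save("pics/t8.png",cv2.resize(p["img"][150:270,80:220],(770,660)),.9);save("pics/s8.png",cv2.resize(q["img"][205:325,265:405],(700,600)),1)
E
```

```text
clock: 13.4
tool_pos: [0.4641, 0.3534, 0.3797]
ee_rot: [-0.0, 0.642, 0.766, -0.0]
wrist_force: [0.8, 0.6, 0.3]
grip_width: 0.0637
[0.46408834 0.3533765  0.37971533] [0.77686768 0.62340824 0.29656734] 0.06366251674670527 [-1.4   0.26  0.81  1.7  -0.2   1.26 -0.38]
```

View pics/t8.png

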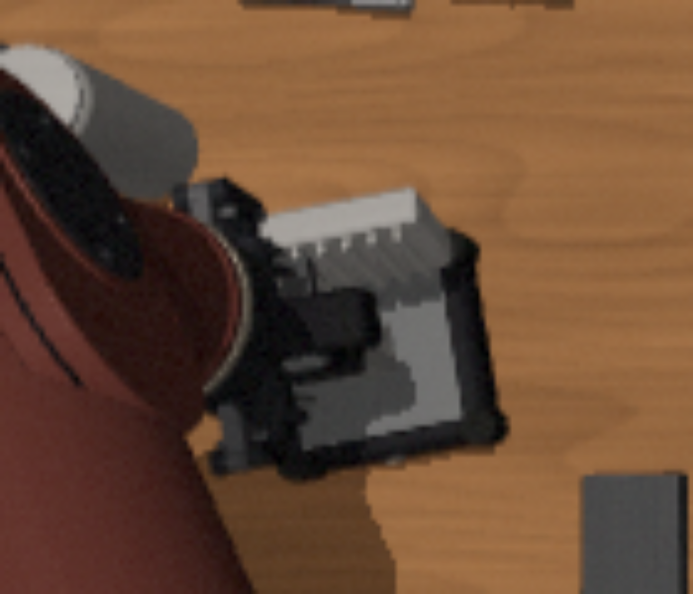

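View pics/s8.png

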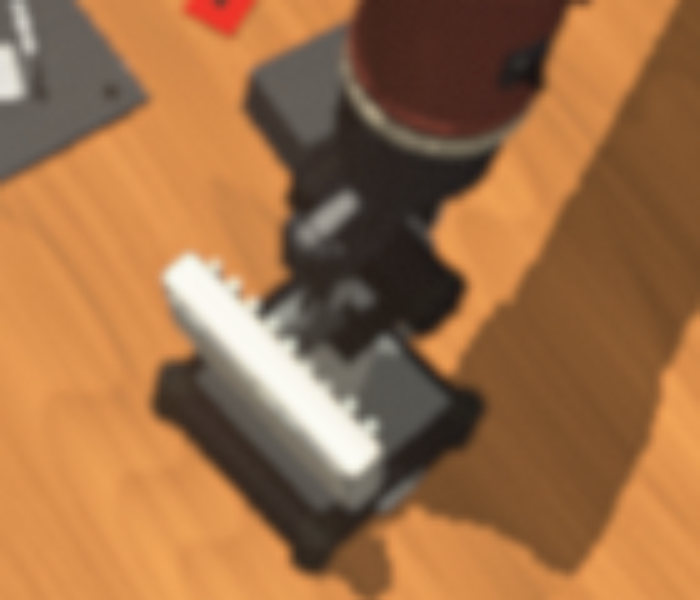

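The jaws straddle the bar, over the visible grey button at about (310,362) in the top crop. I'll close gently and check the force balance.

```bash
python3 -m crank '[{"fingers":4.5,"dx":0,"dy":0,"dz":0,"ax":0,"ay":0,"az":0},{"fingers":4.0,"dx":0,"dy":0,"dz":0,"ax":0,"ay":0,"az":0},{"fingers":3.5,"dx":0,"dy":0,"dz":0,"ax":0,"ay":0,"az":0},{"fingers":2.5,"dx":0,"dy":0,"dz":0,"ax":0,"ay":0,"az":0},{"fingers":2.5,"dx":0,"dy":0,"dz":0,"ax":0,"ay":0,"az":0},{"fingers":2.5,"dx":0,"dy":0,"dz":0,"ax":0,"ay":0,"az":0},{"fingers":2.5,"dx":0,"dy":0,"dz":0,"ax":0,"ay":0,"az":0},{"fingers":2.5,"dx":0,"dy":0,"dz":0,"ax":0,"ay":0,"az":0}]' 30
python3 - <<'E'
from h import *
s=arm.read_state();print(s["tool_pos"],s["wrist_force"],s["moment"],s["grip_width"]);print("tool force",rot(s["ee_rot"]).T@s["wrist_force"])
E
```

```text
clock: 14.17
tool_pos: [0.465, 0.3536, 0.3805]
ee_rot: [0.001, 0.642, 0.766, 0.002]
wrist_force: [7.2, 2.6, 0.3]
grip_width: 0.0296
[0.46503741 0.3536208  0.3805428 ] [7.16185237 2.58299858 0.30836349] [ 0.30554657 -0.67344595  0.09587528] 0.029614706206581146
tool force [ 1.29271457  7.50386958 -0.28271815]
```

```bash
python3 -m crank '[{"fingers":2.5,"dx":0,"dy":0.1,"dz":0,"ax":0,"ay":0,"az":0},{"fingers":2.5,"dx":0,"dy":0,"dz":0,"ax":0,"ay":0,"az":0},{"fingers":2.5,"dx":0,"dy":0,"dz":0,"ax":0,"ay":0,"az":0},{"fingers":2.5,"dx":0,"dy":0,"dz":-0.3,"ax":0,"ay":0,"az":0},{"fingers":2.5,"dx":0,"dy":0,"dz":-0.6,"ax":0,"ay":0,"az":0},{"fingers":2.5,"dx":0,"dy":0,"dz":-0.6,"ax":0,"ay":0,"az":0},{"fingers":2.5,"dx":0,"dy":0,"dz":-0.5,"ax":0,"ay":0,"az":0},{"fingers":2.5,"dx":0,"dy":0,"dz":0,"ax":0,"ay":0,"az":0}]' 55
python3 - <<'E'
from h import *
s=arm.read_state();print(s["tool_pos"],s["wrist_force"],s["moment"],s["grip_width"]);print("tool force",rot(s["ee_rot"]).T@s["wrist_force"])
p=get_image("top");w=cloud(p);z=w[...,2]
G=(w[...,0]>.4)&(w[...,0]<.55)&(w[...,1]>.29)&(w[...,1]<.33)
print(np.percentile(z[G&(z>.235)&(z<.30)],[10,50,90]))
E
```

```text
clock: 14.83
tool_pos: [0.4654, 0.3538, 0.4002]
ee_rot: [0.0, 0.642, 0.766, 0.001]
wrist_force: [5.3, 2.4, -4.4]
grip_width: 0.0294
[0.46537686 0.35378803 0.40018117] [ 5.27764493  2.36525542 -4.41948657] [ 0.4693136  -0.60960933  0.02503006] 0.029360548849113544
tool force [1.4028125  5.60518438 4.42649477]
[0.2443225  0.26139046 0.2638809 ]
```

The mast rises freely: the grip top went from 0.2425 to 0.262 m for 20 mm of pull. I'll keep lifting.

```bash
python3 -m crank '[{"fingers":2.5,"dx":0,"dy":0.1,"dz":-1,"ax":0,"ay":0,"az":0},{"fingers":2.5,"dx":0,"dy":0,"dz":-1,"ax":0,"ay":0,"az":0},{"fingers":2.5,"dx":0,"dy":0,"dz":-1,"ax":0,"ay":0,"az":0},{"fingers":2.5,"dx":0,"dy":0,"dz":-1,"ax":0,"ay":0,"az":0},{"fingers":2.5,"dx":0,"dy":0,"dz":-1,"ax":0,"ay":0,"az":0},{"fingers":2.5,"dx":0,"dy":0,"dz":-1,"ax":0,"ay":0,"az":0},{"fingers":2.5,"dx":0,"dy":0,"dz":-0.8,"ax":0,"ay":0,"az":0},{"fingers":2.5,"dx":0,"dy":0,"dz":-0.4,"ax":0,"ay":0,"az":0}]' 55
python3 - <<'E'
from h import *
s=arm.read_state();print(s["tool_pos"],s["wrist_force"],s["moment"],s["grip_width"],s["qpos"].round(2));print("tool force",rot(s["ee_rot"]).T@s["wrist_force"])
p=get_image("top");w=cloud(p);z=w[...,2]
G=(w[...,0]>.4)&(w[...,0]<.55)&(w[...,1]>.29)&(w[...,1]<.33)
print(np.percentile(z[G&(z>.235)&(z<.37)],[10,50,90]))
E
```

```text
clock: 15.55
tool_pos: [0.4657, 0.3538, 0.4729]
ee_rot: [-0.001, 0.642, 0.767, -0.0]
wrist_force: [-3.0, 1.7, -6.9]
grip_width: 0.0294
[0.46572444 0.35380912 0.47288669] [-3.02743838  1.6826056  -6.93104775] [ 0.37116103  0.46618608 -0.04946789] 0.02944923964988333 [-1.42  0.21  0.82  1.56 -0.16  1.44 -0.41]
tool force [ 2.18212874 -2.67823037  6.93551468]
[0.24958681 0.27011762 0.33552602]
```

```bash
python3 -m crank '[{"fingers":2.5,"dx":0,"dy":0,"dz":-0.2,"ax":0,"ay":0,"az":0},{"fingers":2.5,"dx":0,"dy":0,"dz":-0.2,"ax":0,"ay":0,"az":0},{"fingers":2.5,"dx":0,"dy":0,"dz":-0.2,"ax":0,"ay":0,"az":0},{"fingers":2.5,"dx":0,"dy":0,"dz":-0.1,"ax":0,"ay":0,"az":0},{"fingers":2.5,"dx":0,"dy":0,"dz":0,"ax":0,"ay":0,"az":0},{"fingers":2.5,"dx":0,"dy":0,"dz":0,"ax":0,"ay":0,"az":0},{"fingers":2.5,"dx":0,"dy":0,"dz":0,"ax":0,"ay":0,"az":0},{"fingers":2.5,"dx":0,"dy":0,"dz":0,"ax":0,"ay":0,"az":0}]' 55
python3 - <<'E'
from h import *
s=arm.read_state();print(s["tool_pos"],s["wrist_force"],s["moment"],s["grip_width"],s["qpos"].round(2));print("tool force",rot(s["ee_rot"]).T@s["wrist_force"])
E
```

```text
clock: 16.27
tool_pos: [0.4657, 0.3539, 0.4787]
ee_rot: [-0.0, 0.642, 0.767, -0.0]
wrist_force: [-4.7, 2.4, -5.1]
grip_width: 0.0298
[0.46574882 0.35390604 0.47866279] [-4.72181463  2.35667881 -5.12601289] [ 0.38356634  0.9985266  -0.01229845] 0.029837313678118114 [-1.42  0.21  0.82  1.55 -0.15  1.46 -0.41]
tool force [ 3.14709763 -4.2290086   5.13193329]
```

```bash
python3 -m crank '[{"fingers":2.5,"dx":0,"dy":-0.05,"dz":-0.1,"ax":0,"ay":0,"az":0},{"fingers":2.5,"dx":0,"dy":0,"dz":-0.1,"ax":0,"ay":0,"az":0},{"fingers":2.5,"dx":0,"dy":0,"dz":-0.1,"ax":0,"ay":0,"az":0},{"fingers":2.5,"dx":0,"dy":0,"dz":0,"ax":0,"ay":0,"az":0},{"fingers":2.5,"dx":0,"dy":0,"dz":0,"ax":0,"ay":0,"az":0},{"fingers":2.5,"dx":0,"dy":0,"dz":0,"ax":0,"ay":0,"az":0},{"fingers":2.5,"dx":0,"dy":0,"dz":0,"ax":0,"ay":0,"az":0},{"fingers":2.5,"dx":0,"dy":0,"dz":0,"ax":0,"ay":0,"az":0}]' 55
python3 - <<'E'
from h import *
s=arm.read_state();print(s["tool_pos"],s["wrist_force"],s["moment"],s["grip_width"]);print("tool force",rot(s["ee_rot"]).T@s["wrist_force"])
E
```

```text
clock: 16.93
tool_pos: [0.4656, 0.354, 0.4807]
ee_rot: [0.0, 0.642, 0.767, -0.0]
wrist_force: [1.9, 6.1, -15.5]
grip_width: 0.0298
[0.46555114 0.35396856 0.48065386] [  1.85307022   6.14290112 -15.5398131 ] [ 1.15162247 -0.1938953   0.01087565] 0.02984678639791367
tool force [ 5.73374773  2.90704303 15.53473953]
```

```bash
python3 -m crank '[{"fingers":2.5,"dx":0,"dy":0,"dz":-0.1,"ax":0,"ay":0,"az":0},{"fingers":2.5,"dx":0,"dy":0,"dz":0,"ax":0,"ay":0,"az":0},{"fingers":2.5,"dx":0,"dy":0,"dz":0,"ax":0,"ay":0,"az":0},{"fingers":2.5,"dx":0,"dy":0,"dz":0,"ax":0,"ay":0,"az":0},{"fingers":2.5,"dx":0,"dy":0,"dz":0,"ax":0,"ay":0,"az":0},{"fingers":2.5,"dx":0,"dy":0,"dz":0,"ax":0,"ay":0,"az":0},{"fingers":2.5,"dx":0,"dy":0,"dz":0,"ax":0,"ay":0,"az":0},{"fingers":2.5,"dx":0,"dy":0,"dz":0,"ax":0,"ay":0,"az":0}]' 65
python3 - <<'E'
from h import *
s=arm.read_state();print(s["tool_pos"],s["wrist_force"],s["moment"],s["grip_width"]);print("tool force",rot(s["ee_rot"]).T@s["wrist_force"])
for n in("top","scene"):
    p=get_image(n);w=cloud(p);z=w[...,2];save(f"pics/{n}9.png",p["img"])
    for lo,hi,nm in((.31,.365,"grip"),(.25,.29,"panel")):
        G=(w[...,0]>.42)&(w[...,0]<.58)&(w[...,1]>.27)&(w[...,1]<.335)&(z>lo)&(z<hi)
        if G.sum(): print(n,nm,G.sum(),np.percentile(z[G],[10,50,90]).round(4))
E
```

```text
clock: 17.6
tool_pos: [0.4656, 0.3541, 0.4807]
ee_rot: [0.0, 0.642, 0.767, -0.001]
wrist_force: [3.6, 6.5, -22.9]
grip_width: 0.0295
[0.46556128 0.35407712 0.48073565] [  3.64774382   6.46675674 -22.85427932] [ 1.57088172 -0.84538923  0.04190125] 0.029506683801598432
tool force [ 5.76152027  4.73970981 22.84257201]
top grip 264 [0.3256 0.3419 0.3442]
top panel 253 [0.2557 0.273  0.2766]
scene grip 112 [0.3289 0.3415 0.3439]
scene panel 175 [0.2616 0.273  0.2761]
```

View pics/scene9.png

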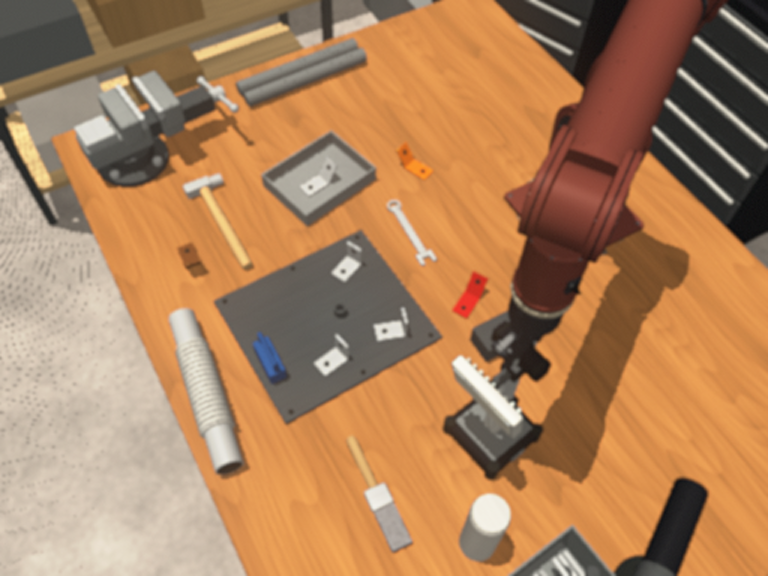

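View pics/top9.png

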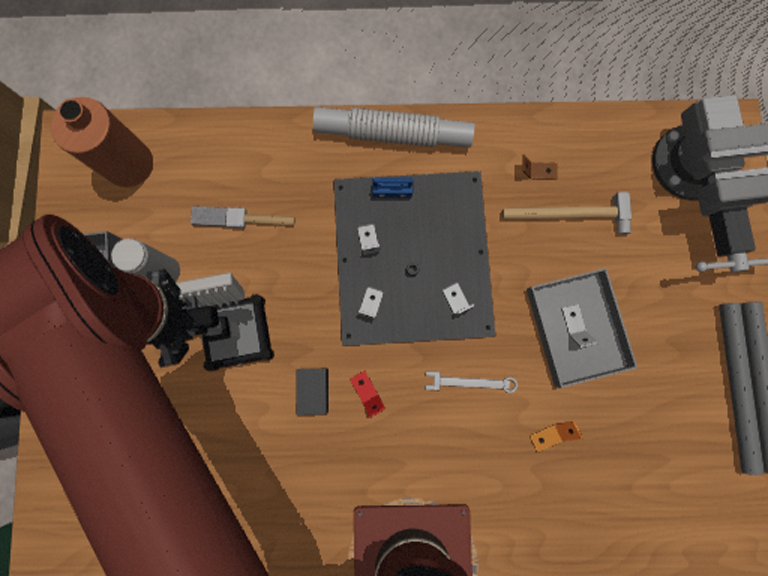

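The bracket lies in the tray at (578,328) and the three good ones sit unmoved on the plate at (369,238), (371,303) and (458,298). The lamp panel and grip stand 100 mm higher, and the commanded 1 mm extra pull moved nothing, so the mast is at its rigid end. The 29.5 mm opening means the button is in. Handing in.

Run:
```python
from h import *
print(close_job())
```

```text
the job is handed in; nothing more can be done
None
```

The bent bracket is in the scrap tray and released, and the lamp is held fully up at its top stop with the button squeezed in. I handed the job in at about 17.7 s of the 51 s allowed.

- **Bracket:** I took the one with the open leg, at top-camera pixel (302,161). The last pictures show it lying inside the tray. The three good brackets, the ring, the magnet and the coloured look-alikes show no visible change.
- **Lamp lift:** the tool rose 100.2 mm from where it gripped the bar. The depth images put the grip top at about 0.342 m, up from 0.2425 m. At the end the pull rose from 15 N to 23 N without further movement, so the mast is against its rigid stop.
- **Button:** I could not see it under the finger, so I judged it from the jaw opening. The jaws read 29.5 mm. They read about 1 mm low on the 36 mm bracket, so that is about 31 mm, the thickness with the button fully in (36 mm with it out). The mast also slid freely past the first stop.

**Disagreement:** the two cameras differed by 3 to 6 mm in y, so I used the average, leaning towards the top camera for the lamp. Both grasps still came out centred, with sideways forces under 8 N.

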